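# Set out tube parts by height on a kitting rail

## Task

Set out the four black tube-shaped parts on the four pads of the aluminium rail in order of height: the tallest on the pad next to the upright end stop, then falling step by step to the shortest on the pad farthest from it. Stand each one upright, the way up it stands now, centred on its own pad, and leave all four standing there.

Things in the scene. Friction and masses are not known exactly. Their poses are not given: they have to be found in the camera images.
- tall_post_holder: black post holder, the tallest part: 50 mm high tube, 25 mm in diameter, with a thumb screw near the top. Starts upright on the bench at any yaw; origin on its underside, z up. The tube's axis is at x = +2.5, y = -4.5 mm in the part's frame; the screw, about 38 mm up, points along the part's (-0.56, +0.83) (x, y; 124 degrees from its +x), and ends 24 mm from the axis.
- long_lens_tube: plain black round lens tube, 30 mm in diameter, 40 mm high, open at the top. Starts upright on the bench at any yaw; origin on its underside, z up. The origin is on its axis.
- short_lens_tube: plain black round lens tube, 30 mm in diameter, 28 mm high, open at the top. Starts upright on the bench at any yaw; origin on its underside, z up. The origin is on its axis.
- short_post_holder: black post holder, the shortest part: 18 mm high tube, 25 mm in diameter, with a thumb screw on one side. Starts upright on the bench at any yaw; origin on its underside, z up. The tube's axis is at x = +0.5, y = +5.5 mm in the part's frame; the screw, about 9 mm up, points along the part's (-0.35, -0.94) (x, y; -110 degrees from its +x), and ends 24 mm from the axis.
- pad_a: one of the four equal round grey pads fixed on the rail, 46 mm in diameter, 4 mm thick; origin: centre of its underside, so its top is 4 mm above the origin and 12 mm above the bench. The pads stand 75 mm apart, centre to centre; this one is at one end of the row (112.5 mm from the rail's middle towards its own -y)
- pad_b: one of the four equal round grey pads fixed on the rail, 46 mm in diameter, 4 mm thick; origin: centre of its underside, so its top is 4 mm above the origin and 12 mm above the bench. The pads stand 75 mm apart, centre to centre; this one is between pad_a and pad_c
- pad_c: one of the four equal round grey pads fixed on the rail, 46 mm in diameter, 4 mm thick; origin: centre of its underside, so its top is 4 mm above the origin and 12 mm above the bench. The pads stand 75 mm apart, centre to centre; this one is between pad_b and pad_d
- pad_d: one of the four equal round grey pads fixed on the rail, 46 mm in diameter, 4 mm thick; origin: centre of its underside, so its top is 4 mm above the origin and 12 mm above the bench. The pads stand 75 mm apart, centre to centre; this one is at the other end of the row (112.5 mm from the rail's middle towards its own +y)
- end_stop: dark steel upright plate with two bright screws on top, fixed across one end of the rail, 50 mm across the rail, 10 mm thick, 44 mm high with the screws; origin: centre of its underside, 8 mm above the bench, 57.5 mm beyond the centre of the nearest pad in line with the row. It may be at either end of the rail (beside pad_a or beside pad_d); at the other end is only a flat strip 3 mm thick
- rail: flat aluminium rail fixed on the bench, 370 mm long (its own y axis), 58 mm wide (x), 8 mm thick; origin: centre of its underside

How it is judged:
By the outcome, as a careful person would: the job done as asked, in the order asked, and still so for the second after the job is handed in, with the robot touching nothing.
It also fails if it takes over 88 s, if anything falls off the work surface, if the arm or the gripper's body presses on something with over 40 N, if the wrist force passes 120 N, or if a joint passes its speed limit or range.

## Robot

A 6-joint arm with a two-finger parallel gripper is mounted at the origin on a cart in front of the work surface, level with it; the furniture and walls round the work are solid. World frame = base frame: x ahead of the robot, y to its left, z up, the work surface at z = 0. Lengths are in m, angles in rad, forces in N, time in s.
With the tool pointing down it reaches from about 0.35 to 0.925 m from the base axis. Payload 6.4 kg.
Tool frame: the origin (TCP) lies on the centre line of the jaws, within the pads' length; the fingertips stand ahead of it and the grasp point (between the pads) is the TCP (r.tips_ahead is the z of the fingertips in the tool frame, in m); z points along the fingers, y is the direction in which the jaws open and shut (so a half turn about z gives the same grasp; the last joint's range is limited). The gripper opens to 94 mm and grips with 3 to 60 N. Pads are 16 mm wide; open, the fingers measure 119 mm over their backs; the gripper's body (75 mm by 177 mm) begins 78 mm behind the grasp point.
Start: joints at [-1.505, 0.245, 1.558, -0, 1.339, -0.174], TCP at [0.154, -0.631, 0.224] pointing down, gripper open.
Joint ranges: [-3.13, 3.13], [-1.02, 2.26], [0.13, 2.54], [-0.95, 4.09], [0.21, 2.88], [-2.74, 2.74]. Speed limits (rad/s): [2.57, 2.57, 3.14, 3.14, 3.14, 3.14].

## Interface

Orientations are given as [roll, pitch, yaw] about the fixed x, y, z axes, in that order (R = Rz(yaw) Ry(pitch) Rx(roll)).
In Python, from station import r gives the robot as it stands.
- The arm moves only by the tool carry_out, never from a script. Its argument "rows" is one flat list of numbers, 7 for each row, row after row: the shift along the tool's x, y, z in m, then the turn, a rotation vector about the tool's x, y, z in degrees, then the closure, from -1 (fully open) to 1 (shut). A call has 1 to 8 rows; each row is the pose to reach, as a shift and turn from the pose commanded when the call began, along the tool's axes at that moment; what a row does not reach only later rows make up. A row lasts 1/10 s, in which the tool goes at most 50 mm and 8.59 degrees, less where a joint would pass 70% of its speed; a pose out of reach is approached as far as the arm can. A call with a gripper value outside its range is refused whole. The fingers move at their own pace and stop on an object; "squeeze" is the grip in N (left out, the last holds). Time passes only in rows, so rows that repeat a pose let the fingers close. It gives the time, the measured TCP pose, the force and the opening at its end, in the units of the state.
- r.read_state(): the state, without advancing time (a new reading comes with each control period).
- r.get_image(name): name is "side" or "top"; returns the picture (420x560x3 uint8, blue, green, red); there is no depth.
- r.camera_model(name): a dict with "mtx" (3x3 intrinsics, pixels), "rvec" (rotation vector, rad) and "tvec" (3), from world to camera coordinates, as OpenCV has them. Camera axes: x right, y down, z forward; pixel columns grow to the right and rows downward; lengths in m; the calibration is good to about 2 mm. A picture is of the moment at which its call begins. camera_model takes no time and is no camera call.
- r.close_job(): hands the job in, once; it reports no verdict.
The state is a dict: "time": time; "joint_positions": joint angles; "joint_velocities": joint speeds; "tau": joint torques, N m; "eef_pos": TCP position; "ee_rot": TCP orientation; "contact_force": force on the tool from outside, world axes, zero at the start; "torque": the same for the moment, N m; "opening": opening from 0.0 (shut) to 1.0 (fully open).
Only numpy, scipy, OpenCV 4.12 (cv2) and the standard library are available. Lean on these libraries where they do the work, as an engineer would, in place of code of your own. Each camera call takes 0.05 s, during which the arm holds its last target. There are 200 camera calls.

## Working session

There is one attempt and no reset: what is moved stays moved. The work goes in short steps, Python scripts to look and compute and a tool call to move; the robot and the scene stay as the last step left them, time stands still between calls to the robot, and variables do not carry over. Pictures are saved under pics/ and viewed, about 12 in all and at most 16, crops included, and the job is handed in when it is done.

Besides the shell and the picture viewer there is one more tool, called after ">>>" in YAML: its name, and indented under it one key for each argument. carry_out: Moves the arm, as the interface text tells. Its arguments: {"type":"object","properties":{"rows":{"type":"array"},"squeeze":{"type":"number"}},"required":["rows"]}

```bash
mkdir -p pics; ls; python3 - <<'E'
from station import r
import cv2
print(r.read_state(), r.tips_ahead)
for n in ("top","side"):
    print(r.camera_model(n)); cv2.imwrite(f"pics/{n}0.png", r.get_image(n))
E
```

```text
pics
{'time': 0.0, 'joint_positions': array([-1.50514529e+00,  2.45773926e-01,  1.55897575e+00, -3.26344694e-06,
        1.33872180e+00, -1.74087323e-01]), 'joint_velocities': array([0.00040067, 0.00043673, 0.00102374, 0.00058847, 0.00043102,
       0.00031256]), 'tau': array([-7.67328420e-04, -4.15831769e+01, -3.14603698e+01,  6.84817834e-02,
        3.32000444e-02, -1.29463351e-04]), 'eef_pos': array([ 0.15431735, -0.63084271,  0.22339159]), 'ee_rot': array([-3.13974168e+00, -3.22303186e-04,  2.39738819e-01]), 'contact_force': array([-0.74539062,  0.90808213, -0.19404588]), 'torque': array([-0.01006833,  0.02406418,  0.03380892]), 'opening': 1.001929717674107} 0.019
{'mtx': array([[385.93167907,   0.        , 279.09245734],
       [  0.        , 385.93167907, 215.92461948],
       [  0.        ,   0.        ,   1.        ]]), 'rvec': array([ 2.15859874, -2.11858271,  0.20203448]), 'tvec': array([0.13694941, 0.54054747, 0.78402581])}
{'mtx': array([[461.81551703,   0.        , 280.45421462],
       [  0.        , 461.81551703, 208.51414606],
       [  0.        ,   0.        ,   1.        ]]), 'rvec': array([ 2.12344488, -0.52452559,  0.2462256 ]), 'tvec': array([-0.41761485,  0.26652959,  0.5566468 ])}
```

View pics/top0.png

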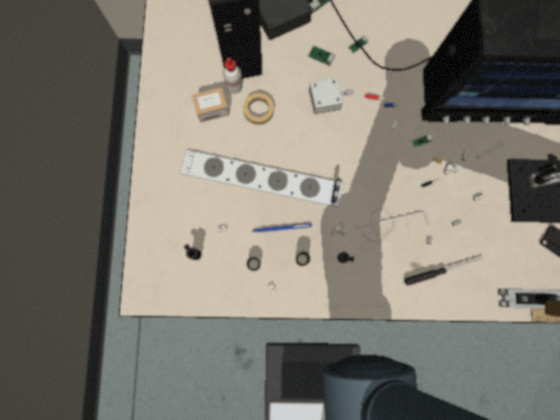

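View pics/side0.png

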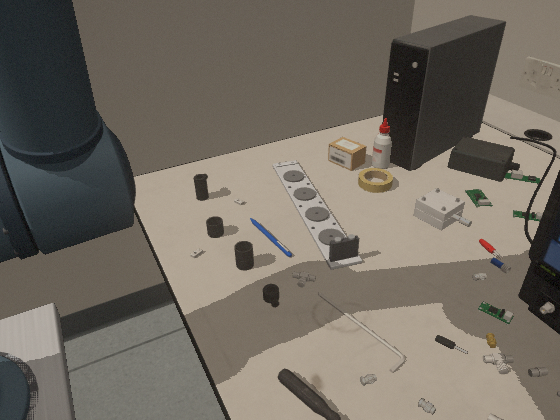

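The top view shows the parts at about (193,252), (254,264), (303,258) and (346,258). The pads run from (214,167) to (310,187), with the end stop at (337,190). In the side view the order is tall holder, short tube, long tube, short holder. Next I'll enlarge crops to measure.

```bash
python3 - <<'E'
import cv2,numpy as np
t=cv2.imread("pics/top0.png"); s=cv2.imread("pics/side0.png")
a=cv2.resize(t[145:285,175:365],None,fx=4,fy=4,interpolation=cv2.INTER_CUBIC)
b=cv2.resize(s[150:310,180:370],None,fx=3.7,fy=3.7,interpolation=cv2.INTER_CUBIC)
a=cv2.convertScaleAbs(a,alpha=1.4,beta=15)
cv2.imwrite("pics/tc.png",a);cv2.imwrite("pics/sc.png",b)
E
cat > h.py <<'E'
from station import r
import cv2,numpy as np
def cam(n):
    m=r.camera_model(n);R=cv2.Rodrigues(m["rvec"])[0];return m["mtx"],R,m["tvec"]
def ray(n,u,v,z):
    K,R,t=cam(n);c=-R.T@t;d=R.T@np.linalg.solve(K,[u,v,1.]);return (c+d*(z-c[2])/d[2])
def proj(n,P):
    K,R,t=cam(n);p=(R@np.atleast_2d(P).T).T+t;p=p@K.T;return p[:,:2]/p[:,2:]
E
python3 - <<'E'
from h import *
np.set_printoptions(precision=4,suppress=True)
for q in [(214,167),(246,174),(278,181),(310,187)]: print(ray("top",*q,.012))
for q in [(293,176),(301,193),(317,214),(331,237)]: print(ray("side",*q,.012))
for q,z in zip([(193,252),(254,264),(303,258),(346,258)],(.05,.028,.04,.018)): print(ray("top",*q,z))
for q,z in zip([(201,187),(215,227),(244,255),(271,293)],(.025,.014,.02,.009)): print(ray("side",*q,z))
E
```

```text
[0.6539 0.2969 0.012 ]
[0.639  0.2235 0.012 ]
[0.6242 0.1504 0.012 ]
[0.6118 0.0775 0.012 ]
[0.6523 0.2967 0.012 ]
[0.6342 0.2287 0.012 ]
[0.6247 0.1489 0.012 ]
[0.6102 0.0757 0.012 ]
[0.4567 0.3261 0.05  ]
[0.4351 0.1988 0.028 ]
[0.4491 0.0946 0.04  ]
[ 0.4523 -0.0013  0.018 ]
[0.4553 0.3308 0.025 ]
[0.4366 0.2017 0.014 ]
[0.4498 0.096  0.02  ]
[0.4552 0.0043 0.009 ]
```

View pics/tc.png

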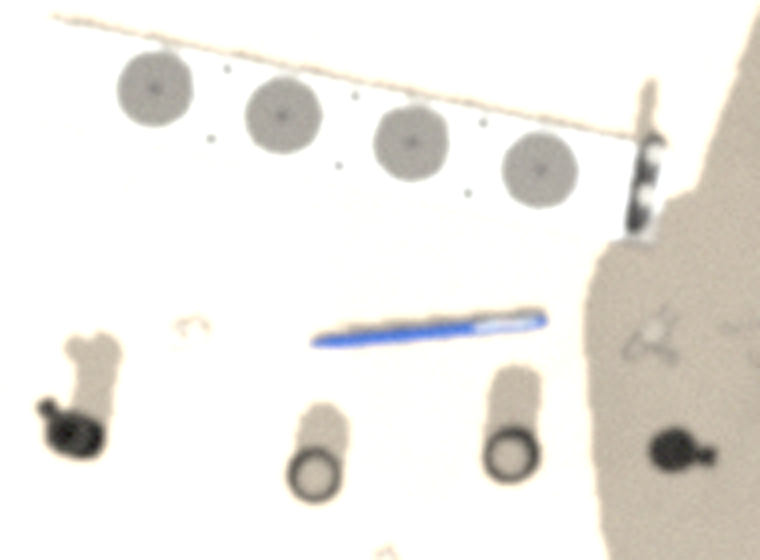

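View pics/sc.png

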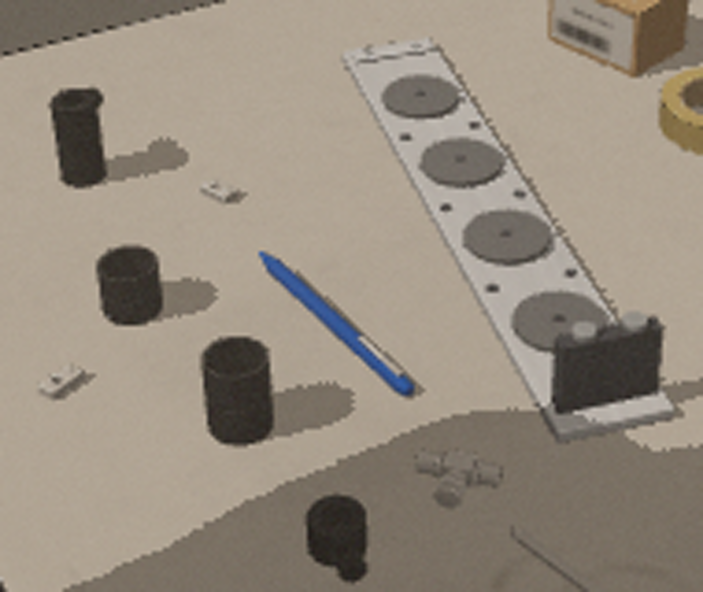

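The tall holder is upright with its screw toward upper-left (crop 47,407). The short holder's screw points right. The end stop is beside the rightmost (low-y) pad. I'll fit silhouettes jointly in both views.

```bash
cat > fit.py <<'E'
from h import *
from scipy.optimize import minimize
np.set_printoptions(precision=4,suppress=True)
S=8
def circ(x,y,z,rad,n=40):
    a=np.linspace(0,2*np.pi,n,endpoint=False);return np.c_[x+rad*np.cos(a),y+rad*np.sin(a),0*a+z]
def fill(m,n,P,o):
    h=cv2.convexHull(((proj(n,P)-o+.5)*S).astype(np.float32));cv2.fillConvexPoly(m,np.round(h).astype(np.int32),1)
def render(n,p,kind,o,sz,z0=0):
    rad,H,zs=kind;m=np.zeros((sz*S,sz*S),np.uint8)
    fill(m,n,np.r_[circ(p[0],p[1],z0,rad),circ(p[0],p[1],z0+H,rad)],o)
    if zs:
        d=np.array([np.cos(p[2]),np.sin(p[2])]);q=[]
        nrm=np.array([-d[1],d[0]])
        for l,w in((10,.0025),(17,.0025)): q+= [np.r_[np.array(p[:2])+d*l/1e3+nrm*w*c,z0+zs+w*s] for c,s in((1,1),(1,-1),(-1,1),(-1,-1))]
        fill(m,n,np.array(q),o);q=[]
        for l in(17,24): q+=[np.r_[np.array(p[:2])+d*l/1e3+nrm*.0045*np.cos(a),z0+zs+.0045*np.sin(a)] for a in np.linspace(0,6.28,12)]
        fill(m,n,np.array(q),o)
    return cv2.resize(m.astype(np.float32),(sz,sz),interpolation=cv2.INTER_AREA)
def target(img,n,P,sz,thr):
    o=np.round(proj(n,P)[0]).astype(int)-sz//2
    g=cv2.cvtColor(img,cv2.COLOR_BGR2GRAY)[o[1]:o[1]+sz,o[0]:o[0]+sz]
    m=(g<thr).astype(np.uint8);c,_=cv2.findContours(m,0,1);c=max(c,key=cv2.contourArea)
    f=np.zeros_like(m);cv2.drawContours(f,[c],-1,1,-1)
    return o,f.astype(np.float32)
def fitpart(imgs,kind,p0,z0=0,thr=70,views=("top","side"),sz=64):
    T={n:target(imgs[n],n,[p0[0],p0[1],z0+kind[1]/2],sz,thr) for n in views}
    def c(p): return sum(np.abs(render(n,p,kind,T[n][0],sz,z0)-T[n][1]).sum() for n in views)
    starts=[list(p0[:2])] if not kind[2] else [list(p0[:2])+[a] for a in np.radians(np.arange(-180,180,45))] if len(p0)<3 else [p0]
    best=None
    for s in starts:
        st=np.array(s);sim=np.vstack([st]+[st+np.eye(len(st))[i]*(.006,.006,.4)[i] for i in range(len(st))])
        q=minimize(c,st,method="Nelder-Mead",options=dict(initial_simplex=sim,xatol=1e-4,fatol=.05))
        if best is None or q.fun<best.fun:best=q
    return best.x,best.fun,{n:T[n][1].sum() for n in views}
KIND=dict(tall=(.0125,.05,.038),long=(.015,.04,0),short=(.015,.028,0),sholder=(.0125,.018,.009))
E
cat > run.py <<'E'
from fit import *
im={n:cv2.imread(f"pics/{n}0.png") for n in("top","side")}
P0=dict(tall=(.456,.329),long=(.4495,.0955),short=(.436,.2),sholder=(.4535,.001))
for k in P0:
    for v in (("top","side"),("top",),("side",)):
        x,f,a=fitpart(im,KIND[k],P0[k],views=v);
        if len(x)>2:x[2]=np.degrees(x[2])
        print(k,v,x.round(4),round(float(f),1),a)
# pads: weighted centroid of grey inside rail
for n,pts in dict(top=[(214,167),(246,174),(278,181),(310,187)],side=[(293,176),(301,193),(317,214),(331,237)]).items():
    g=cv2.cvtColor(im[n],cv2.COLOR_BGR2GRAY)
    for q in pts:
        m=np.zeros_like(g); X=ray(n,*q,.012)
        pix=proj(n,circ(X[0],X[1],.012,.020));cv2.fillConvexPoly(m,np.round(pix).astype(int),1)
        med=np.median(g[m>0]); big=np.zeros_like(g);cv2.fillConvexPoly(big,np.round(proj(n,circ(X[0],X[1],.012,.027))).astype(int),1)
        s=((g<med+25)&(big>0)).astype(np.uint8)
        c=max(cv2.findContours(s,0,1)[0],key=cv2.contourArea);e=cv2.fitEllipse(c)
        print(n,med,np.round(e[0],2),np.round(e[1],1),ray(n,*e[0],.012))
E
python3 run.py
```

```text
Traceback (most recent call last):
  File "run.py", line 6, in <module>
    x,f,a=fitpart(im,KIND[k],P0[k],views=v);
          ~~~~~~~^^^^^^^^^^^^^^^^^^^^^^^^^^
  File "fit.py", line 33, in fitpart
    q=minimize(c,st,method="Nelder-Mead",options=dict(initial_simplex=sim,xatol=1e-4,fatol=.05))
  File "fit.py", line 28, in c
    def c(p): return sum(np.abs(render(n,p,kind,T[n][0],sz,z0)-T[n][1]).sum() for n in views)
                     ~~~^^^^^^^^^^^^^^^^^^^^^^^^^^^^^^^^^^^^^^^^^^^^^^^^^^^^^^^^^^^^^^^^^^^^^
  File "fit.py", line 28, in <genexpr>
    def c(p): return sum(np.abs(render(n,p,kind,T[n][0],sz,z0)-T[n][1]).sum() for n in views)
                                ~~~~~~^^^^^^^^^^^^^^^^^^^^^^^^
  File "fit.py", line 16, in render
    fill(m,n,np.array(q),o);q=[]
    ~~~~^^^^^^^^^^^^^^^^^^^
  File "fit.py", line 8, in fill
    h=cv2.convexHull(((proj(n,P)-o+.5)*S).astype(np.float32));cv2.fillConvexPoly(m,np.round(h).astype(np.int32),1)
                       ~~~~^^^^^
  File "h.py", line 8, in proj
    K,R,t=cam(n);p=(R@np.atleast_2d(P).T).T+t;p=p@K.T;return p[:,:2]/p[:,2:]
          ~~~^^^
  File "h.py", line 4, in cam
    m=r.camera_model(n);R=cv2.Rodrigues(m["rvec"])[0];return m["mtx"],R,m["tvec"]
ValueError: time passes only in moves, steps and waits
```

```bash
sed -i 's/^def cam(n):/import functools\n@functools.cache\ndef cam(n):/' h.py; time python3 run.py
```

```text
tall ('top', 'side') [ 0.4553  0.3313 45.8197] 89.2 {'top': np.float32(127.0), 'side': np.float32(301.0)}
tall ('top',) [   0.4582    0.332  -121.1905] 56.5 {'top': np.float32(127.0)}
tall ('side',) [ 0.4555  0.3323 46.2678] 27.8 {'side': np.float32(301.0)}
long ('top', 'side') [0.4496 0.096 ] 173.3 {'top': np.float32(31.0), 'side': np.float32(467.0)}
long ('top',) [0.4498 0.0965] 145.7 {'top': np.float32(31.0)}
long ('side',) [0.4494 0.0957] 27.6 {'side': np.float32(467.0)}
short ('top', 'side') [0.4364 0.2024] 182.0 {'top': np.float32(10.0), 'side': np.float32(299.0)}
short ('top',) [0.4372 0.1996] 153.8 {'top': np.float32(10.0)}
short ('side',) [0.4364 0.2025] 27.7 {'side': np.float32(299.0)}
sholder ('top', 'side') [  0.4542   0.0042 -97.4358] 49.9 {'top': np.float32(113.0), 'side': np.float32(300.0)}
sholder ('top',) [  0.4552   0.004  -99.7554] 29.3 {'top': np.float32(113.0)}
sholder ('side',) [  0.4543   0.0041 -99.2012] 20.2 {'side': np.float32(300.0)}
top 111.0 [213.41 166.57] [17.  17.8] [0.6549 0.2983 0.012 ]
top 111.0 [245.43 173.6 ] [17.2 17.5] [0.64   0.2249 0.012 ]
top 112.0 [277.43 180.31] [17.3 17.6] [0.6258 0.1517 0.012 ]
top 113.0 [309.5  187.22] [17.3 17.4] [0.6112 0.0787 0.012 ]
side 107.0 [293.6  175.92] [10.9 21.5] [0.6536 0.2964 0.012 ]
side 108.0 [303.8  193.67] [12.6 20.7] [0.638  0.2237 0.012 ]
side 107.0 [317.38 213.85] [14.  25.4] [0.6256 0.149  0.012 ]
side 106.0 [332.21 237.57] [17.2 28. ] [0.6112 0.0733 0.012 ]
real	0m15.823s
user	0m15.933s
sys	0m0.145s
```

```bash
cat > run2.py <<'E'
from fit import *
im={n:cv2.imread(f"pics/{n}0.png") for n in("top","side")}
for k,p in dict(tall=(.4555,.332),long=(.4495,.0955),short=(.436,.2015),sholder=(.4545,.004)).items():
    for t in(85,100):
        x,f,a=fitpart(im,KIND[k],p,views=("top",),thr=t,sz=48);print(k,t,x,round(float(f),1),a)
# rail row: 4 pads, params centre x,y, angle; soft intensity fit
d0=np.array([.0146,.0732])/np.hypot(.0146,.0732);a0=np.arctan2(d0[1],d0[0])
for views in(("top",),("side",),("top","side")):
    D=[]
    for n in views:
        g=cv2.cvtColor(im[n],cv2.COLOR_BGR2GRAY).astype(float)
        c0=proj(n,[.633,.187,.012])[0];o=np.round(c0).astype(int)-64
        D.append((n,o,g[o[1]:o[1]+128,o[0]:o[0]+128]))
    def cost(p):
        s=0
        for n,o,g in D:
            m=np.zeros((128*S,128*S),np.uint8);w=np.zeros((128,128),np.uint8)
            for k in(-1.5,-.5,.5,1.5):
                if n=="side" and k==-1.5: continue
                c=p[:2]+k*.075*np.array([np.cos(p[2]),np.sin(p[2])]);c0=np.array([.633,.187])+k*.075*d0
                fill(m,n,np.r_[circ(*c,.012,.023),circ(*c,.008,.023)],o)
                cv2.fillConvexPoly(w,np.round(proj(n,circ(*c0,.011,.0275))-o).astype(int),1)
            m=cv2.resize(m.astype(np.float32),(128,128),interpolation=cv2.INTER_AREA);k=w>0
            A=np.c_[m[k],np.ones(k.sum())];y=g[k];r_=y-A@np.linalg.lstsq(A,y,rcond=None)[0];s+=np.abs(r_).mean()
        return s
    st=np.array([.633,.187,a0]);q=minimize(cost,st,method="Nelder-Mead",options=dict(initial_simplex=np.vstack([st,st+[.004,0,0],st+[0,.004,0],st+[0,0,.03]]),xatol=1e-4,fatol=1e-3))
    p=q.x;print(views,p[:2],np.degrees(p[2]),q.fun,[ (p[:2]+k*.075*np.array([np.cos(p[2]),np.sin(p[2])])).round(4) for k in(-1.5,-.5,.5,1.5)])
E
python3 run2.py
```

```text
tall 85 [0.456  0.3294 0.8131] 43.0 {'top': np.float32(142.0)}
tall 100 [0.4563 0.3289 0.866 ] 34.7 {'top': np.float32(154.0)}
long 85 [0.4504 0.0954] 41.3 {'top': np.float32(136.0)}
long 100 [0.4511 0.0946] 21.6 {'top': np.float32(157.0)}
short 85 [0.438  0.2001] 129.0 {'top': np.float32(35.0)}
short 100 [0.438 0.201] 25.2 {'top': np.float32(139.0)}
sholder 85 [ 0.4549  0.0043 -1.7285] 17.3 {'top': np.float32(130.0)}
sholder 100 [ 0.4548  0.0042 -1.7587] 20.8 {'top': np.float32(155.0)}
('top',) [0.6342 0.1886] 78.77017840347052 10.83642217792939 [array([0.6123, 0.0783]), array([0.6269, 0.1519]), array([0.6415, 0.2254]), array([0.6561, 0.299 ])]
('side',) [0.6339 0.1894] 79.03941359045959 8.26015013534485 [array([0.6126, 0.0789]), array([0.6268, 0.1525]), array([0.6411, 0.2262]), array([0.6553, 0.2998])]
('top', 'side') [0.6339 0.1891] 79.06224294625477 19.303144088418623 [array([0.6125, 0.0786]), array([0.6268, 0.1523]), array([0.641 , 0.2259]), array([0.6552, 0.2996])]
```

```bash
cat > plan.py <<'E'
# usage: plan.py x y z yaw [x y z yaw ...] -> shift & turn from present pose, tool axes
import sys
from h import *
from scipy.spatial.transform import Rotation as Ro
s=r.read_state();R=Ro.from_euler("xyz",s["ee_rot"]);p=s["eef_pos"]
print("t",round(float(s["time"]),2),"pos",p.round(4),"rpy",np.degrees(s["ee_rot"]).round(2),"F",s["contact_force"].round(1),"op",round(float(s["opening"]),3),"q",s["joint_positions"].round(2))
a=np.array(sys.argv[1:],float).reshape(-1,4)
for x,y,z,w in a:
    d=R.inv().apply(np.array([x,y,z])-p);t=(R.inv()*Ro.from_euler("xyz",[180,0,w],degrees=True)).as_rotvec(degrees=True)
    print(d.round(4),t.round(2))
E
python3 plan.py .4545 .0042 .15 80  .4545 .0042 .0205 80
```

```text
t 0.1 pos [ 0.1544 -0.6309  0.2235] rpy [-1.799e+02 -2.000e-02  1.374e+01] F [ 0.1  0.1 -0.8] op 1.005 q [-1.51  0.25  1.56  0.    1.34 -0.17]
[ 0.4424 -0.5455  0.0745] [ -0.07  -0.07 -66.26]
[ 0.4423 -0.5453  0.204 ] [ -0.07  -0.07 -66.26]
```

>>> carry_out:
  rows: [0.442,-0.545,0.074,0,0,-66.3,-0.3,0.442,-0.545,0.074,0,0,-66.3,-0.3,0.442,-0.545,0.074,0,0,-66.3,-0.3,0.442,-0.545,0.074,0,0,-66.3,-0.3,0.442,-0.545,0.074,0,0,-66.3,-0.3,0.442,-0.545,0.074,0,0,-66.3,-0.3,0.442,-0.545,0.074,0,0,-66.3,-0.3,0.442,-0.545,0.074,0,0,-66.3,-0.3]
  squeeze: 15

```text
time: 0.9
eef_pos: [0.3246, -0.2697, 0.182]
ee_rot: [3.142, -0.0, 1.401]
contact_force: [1.6, -0.5, 0.2]
opening: 0.652
```

```bash
python3 plan.py .4545 .0042 .15 80  .4545 .0042 .0205 80
```

```text
t 0.9 pos [ 0.3246 -0.2697  0.182 ] rpy [ 1.800e+02 -1.000e-02  8.029e+01] F [ 1.6 -0.5  0.2] op 0.652 q [-0.96 -0.28  2.16  0.    1.27 -0.79]
[0.2919 0.0818 0.0321] [ 0.   -0.01  0.29]
[0.2919 0.0818 0.1616] [ 0.   -0.01  0.29]
```

>>> carry_out:
  rows: [0.292,0.082,0.032,0,0,0.3,-0.3,0.292,0.082,0.032,0,0,0.3,-0.3,0.292,0.082,0.032,0,0,0.3,-0.3,0.292,0.082,0.032,0,0,0.3,-0.3,0.292,0.082,0.032,0,0,0.3,-0.3,0.292,0.082,0.032,0,0,0.3,-0.3,0.292,0.082,0.032,0,0,0.3,-0.3,0.292,0.082,0.032,0,0,0.3,-0.3]

```text
time: 1.7
eef_pos: [0.4554, 0.0028, 0.1499]
ee_rot: [-3.14, 0.0, 1.395]
contact_force: [0.4, 0.0, -0.4]
opening: 0.65
```

```bash
python3 plan.py .4545 .0042 .0205 80; python3 - <<'E'
from h import *
im=[r.get_image(n) for n in("top","side")]
c=np.hstack([cv2.resize(im[0][200:300,290:390],(400,400),interpolation=2),cv2.resize(im[1][200:320,200:320],(400,400),interpolation=2)])
cv2.imwrite("pics/p1.png",c)
E
```

```text
t 1.7 pos [0.4554 0.0028 0.1499] rpy [-1.7992e+02  1.0000e-02  7.9920e+01] F [ 0.4  0.  -0.4] op 0.65 q [-0.24 -0.14  2.1  -0.    1.18 -0.07]
[ 0.0013 -0.001   0.1294] [-0.08  0.01 -0.08]
```

View pics/p1.png

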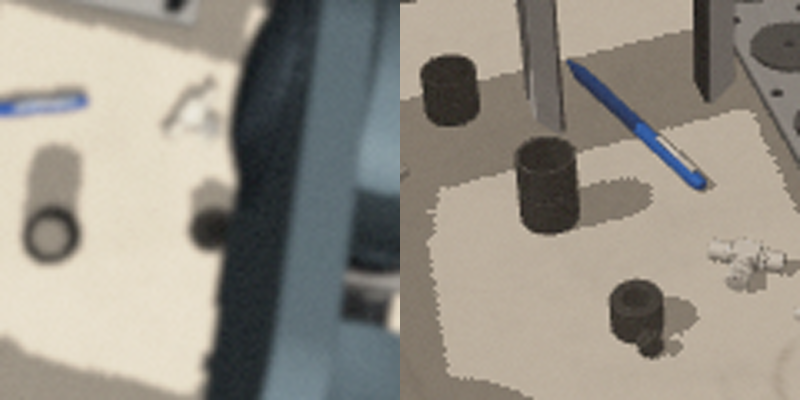

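>>> carry_out:
  rows: [0.001,-0.001,0.04,0,0,0,0.05,0.001,-0.001,0.08,0,0,0,0.05,0.001,-0.001,0.11,0,0,0,0.05,0.001,-0.001,0.125,0,0,0,0.05,0.001,-0.001,0.129,0,0,0,0.05,0.001,-0.001,0.129,0,0,0,0.05,0.001,-0.001,0.129,0,0,0,1,0.001,-0.001,0.129,0,0,0,1]

```text
time: 2.6
eef_pos: [0.4559, 0.0022, 0.0228]
ee_rot: [3.139, 0.0, 1.391]
contact_force: [1.1, -0.4, 0.1]
opening: 0.344
```

>>> carry_out:
  rows: [0,0,0,0,0,0,1,0,0,0,0,0,0,1,0,0,0,0,0,0,1,0,0,0,0,0,0,1]

```text
time: 3.0
eef_pos: [0.4555, 0.0026, 0.0224]
ee_rot: [3.141, 0.0, 1.392]
contact_force: [-2.5, -0.9, 7.4]
opening: 0.253
```

```bash
python3 plan.py .4545 .0042 .12 79 .6552 .2996 .12 79
```

```text
t 3.0 pos [0.4555 0.0026 0.0224] rpy [1.7994e+02 3.0000e-02 7.9770e+01] F [-2.5 -0.9  7.4] op 0.253 q [-0.24  0.09  2.15 -0.    0.89 -0.06]
[ 0.0014 -0.0012 -0.0976] [0.06 0.03 0.77]
[ 0.3277  0.1438 -0.0976] [0.06 0.03 0.77]
```

>>> carry_out:
  rows: [0,0,-0.02,0,0,0,1,0,0,-0.06,0,0,0,1,0.05,0.02,-0.1,0,0,0.8,1,0.1,0.04,-0.1,0,0,0.8,1,0.14,0.06,-0.1,0,0,0.8,1,0.18,0.08,-0.1,0,0,0.8,1,0.22,0.1,-0.1,0,0,0.8,1,0.26,0.12,-0.1,0,0,0.8,1]

```text
time: 3.8
eef_pos: [0.6201, 0.2395, 0.1213]
ee_rot: [3.142, -0.0, 1.379]
contact_force: [0.1, -0.7, 0.5]
opening: 0.256
```

```bash
python3 plan.py .6549 .298 .12 79
```

```text
t 3.8 pos [0.6201 0.2395 0.1213] rpy [ 1.800e+02 -1.000e-02  7.899e+01] F [ 0.1 -0.7  0.5] op 0.256 q [0.2  0.38 1.59 0.   1.17 0.39]
[0.0641 0.023  0.0013] [ 0.   -0.01 -0.01]
```

>>> carry_out:
  rows: [0.03,0.011,0.001,0,0,0,1,0.055,0.02,0.001,0,0,0,1,0.064,0.023,0.001,0,0,0,1,0.064,0.023,0.001,0,0,0,1,0.064,0.023,0.001,0,0,0,1,0.064,0.023,0.001,0,0,0,1]

```text
time: 4.4
eef_pos: [0.6536, 0.2945, 0.1205]
ee_rot: [-3.141, 0.0, 1.377]
contact_force: [0.3, -0.3, -0.1]
opening: 0.258
```

```bash
python3 plan.py .6549 .298 .036 79; python3 - <<'E'
from h import *
im=[r.get_image(n) for n in("top","side")]
c=np.hstack([cv2.resize(im[0][130:230,180:280],(400,400),interpolation=2),cv2.resize(im[1][100:220,240:360],(400,400),interpolation=2)])
cv2.imwrite("pics/p2.png",c)
s=r.read_state();R=cv2.Rodrigues(np.zeros(3))
for z in (.1,): print(proj("side",[[*s["eef_pos"][:2],s["eef_pos"][2]-.0224+h] for h in(0,.018)]))
E
```

```text
t 4.4 pos [0.6536 0.2945 0.1205] rpy [-1.7997e+02  2.0000e-02  7.8880e+01] F [ 0.3 -0.3 -0.1] op 0.258 q [ 0.27  0.49  1.44 -0.    1.21  0.46]
[0.0037 0.0006 0.0845] [-0.03  0.02 -0.12]
[[293.91635578 140.32346452]
 [293.87777164 132.36053052]]
```

View pics/p2.png

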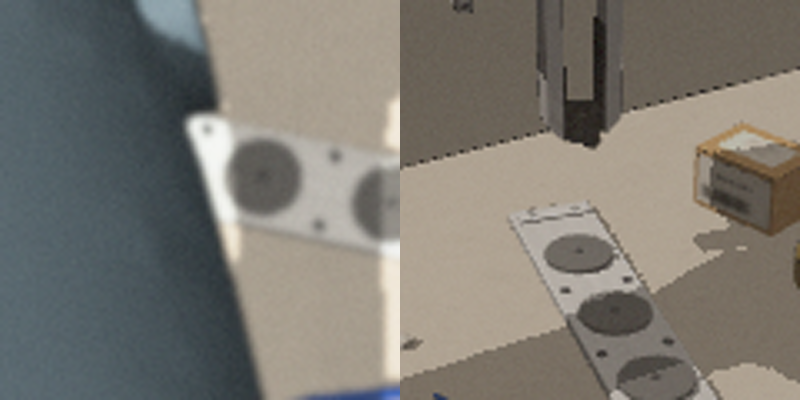

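>>> carry_out:
  rows: [0.004,0.001,0.03,0,0,0,1,0.004,0.001,0.05,0,0,0,1,0.004,0.001,0.06,0,0,0,1,0.004,0.001,0.065,0,0,0,1,0.004,0.001,0.065,0,0,0,1,0.004,0.001,0.065,0,0,0,1]

```text
time: 5.1
eef_pos: [0.6565, 0.2995, 0.0565]
ee_rot: [3.14, -0.001, 1.378]
contact_force: [0.1, 0.2, 0.4]
opening: 0.252
```

```bash
python3 plan.py .6549 .298 .035 79; python3 - <<'E'
from h import *
im=r.get_image("side")
cv2.imwrite("pics/p3.png",cv2.resize(im[120:220,250:370],(720,600),interpolation=2))
E
```

```text
t 5.1 pos [0.6565 0.2995 0.0565] rpy [ 1.7992e+02 -4.0000e-02  7.8930e+01] F [0.1 0.2 0.4] op 0.252 q [0.27 0.58 1.44 0.   1.12 0.46]
[-0.0018 -0.0013  0.0215] [ 0.08 -0.04 -0.07]
```

View pics/p3.png

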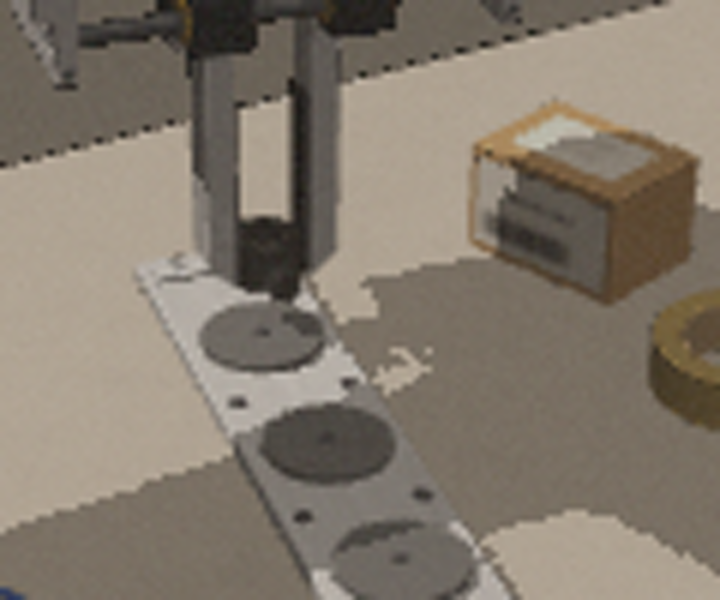

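>>> carry_out:
  rows: [-0.001,-0.001,0.01,0,0,0,1,-0.002,-0.001,0.016,0,0,0,1,-0.002,-0.001,0.019,0,0,0,1,-0.002,-0.001,0.02,0,0,0,1,-0.002,-0.001,0.02,0,0,0,1,-0.002,-0.001,0.02,0,0,0,1]

```text
time: 5.75
eef_pos: [0.6547, 0.2977, 0.0357]
ee_rot: [3.141, -0.0, 1.378]
contact_force: [0.3, 0.3, -0.9]
opening: 0.257
```

```bash
python3 plan.py .6549 .298 .0347 79
```

```text
t 5.75 pos [0.6547 0.2977 0.0357] rpy [ 1.7998e+02 -1.0000e-02  7.8940e+01] F [ 0.3  0.3 -0.9] op 0.257 q [0.27 0.6  1.45 0.   1.09 0.46]
[0.0003 0.0001 0.001 ] [ 0.02 -0.01 -0.06]
```

>>> carry_out:
  rows: [0,0,0.0005,0,0,0,1,0,0,0.001,0,0,0,1,0,0,0.0015,0,0,0,1,0,0,0.0015,0,0,0,1]

```text
time: 6.15
eef_pos: [0.6547, 0.2977, 0.0346]
ee_rot: [3.141, -0.0, 1.378]
contact_force: [-2.1, -0.9, 2.2]
opening: 0.256
```

>>> carry_out:
  rows: [0,0,0,0,0,0,0.3,0,0,0,0,0,0,0.1,0,0,0,0,0,0,0.1,0,0,-0.005,0,0,0,0.1,0,0,-0.03,0,0,0,0.1,0,0,-0.07,0,0,0,0.1,0,0,-0.085,0,0,0,0.05,0,0,-0.085,0,0,0,0]

```text
time: 6.95
eef_pos: [0.6566, 0.2982, 0.1228]
ee_rot: [3.136, -0.003, 1.378]
contact_force: [-0.5, -0.0, -0.3]
opening: 0.498
```

```bash
python3 plan.py .437 .202 .12 79; python3 - <<'E'
from h import *
im=r.get_image("side")
cv2.imwrite("pics/p4.png",cv2.resize(im[120:240,190:370],(720,480),interpolation=2))
E
```

```text
t 6.95 pos [0.6566 0.2982 0.1228] rpy [ 1.7966e+02 -1.7000e-01  7.8940e+01] F [-0.5 -0.  -0.3] op 0.498 q [0.27 0.5  1.43 0.   1.21 0.46]
[-0.1366 -0.1971  0.0012] [ 0.34 -0.17 -0.06]
```

View pics/p4.png

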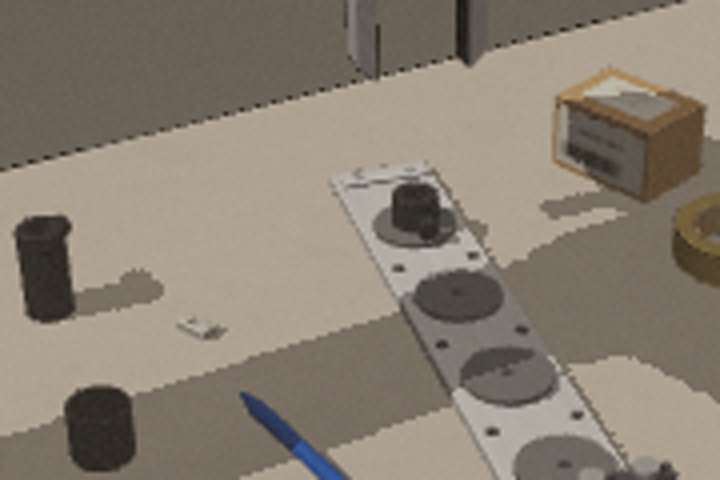

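Short holder stands centred on the far pad at (415,210). Next is the short lens tube.

>>> carry_out:
  rows: [-0.03,-0.04,0,0,0,0,0,-0.06,-0.08,0,0,0,0,0,-0.09,-0.12,0,0,0,0,0,-0.115,-0.16,0,0,0,0,0,-0.137,-0.197,0.001,0.3,0,0,0,-0.137,-0.197,0.001,0.3,0,0,0,-0.137,-0.197,0.001,0.3,0,0,0,-0.137,-0.197,0.001,0.3,0,0,0]

```text
time: 7.8
eef_pos: [0.4358, 0.2011, 0.1178]
ee_rot: [-3.137, -0.0, 1.378]
contact_force: [1.0, 0.6, 0.2]
opening: 0.504
```

```bash
python3 plan.py .437 .202 .023 79
```

```text
t 7.8 pos [0.4358 0.2011 0.1178] rpy [-179.71   -0.     78.93] F [1.  0.6 0.2] op 0.504 q [ 0.19 -0.03  2.06  0.    1.11  0.39]
[0.0011 0.0015 0.0948] [-0.29 -0.   -0.07]
```

>>> carry_out:
  rows: [0.001,0.001,0.03,-0.2,0,0,0,0.001,0.001,0.06,-0.2,0,0,0,0.001,0.001,0.08,-0.2,0,0,0,0.001,0.001,0.09,-0.2,0,0,0,0.001,0.001,0.095,-0.2,0,0,0,0.001,0.001,0.095,-0.2,0,0,0,0.001,0.001,0.095,-0.2,0,0,0,0.001,0.001,0.095,-0.2,0,0,1]

```text
time: 8.6
eef_pos: [0.4366, 0.2021, 0.0241]
ee_rot: [3.141, -0.001, 1.378]
contact_force: [0.6, 1.0, 0.6]
opening: 0.449
```

>>> carry_out:
  rows: [0,0,0,0,0,0,1,0,0,0,0,0,0,1,0,0,0,0,0,0,1,0,0,0,0,0,0,1]

```text
time: 9.0
eef_pos: [0.4361, 0.202, 0.0236]
ee_rot: [-3.141, -0.0, 1.378]
contact_force: [-0.6, 0.4, 3.7]
opening: 0.32
```

```bash
python3 plan.py .437 .202 .12 79 .641 .2259 .12 79
```

```text
t 9.0 pos [0.4361 0.202  0.0236] rpy [-1.7996e+02 -3.0000e-02  7.8940e+01] F [-0.6  0.4  3.7] op 0.32 q [0.2  0.15 2.09 0.   0.9  0.39]
[ 0.0003  0.0008 -0.0964] [-0.04 -0.03 -0.06]
[ 0.0628  0.1965 -0.0965] [-0.04 -0.03 -0.06]
```

>>> carry_out:
  rows: [0,0,-0.03,0,0,0,1,0,0,-0.07,0,0,0,1,0.01,0.03,-0.097,0,0,0,1,0.02,0.07,-0.097,0,0,0,1,0.035,0.11,-0.097,0,0,0,1,0.05,0.15,-0.097,0,0,0,1,0.06,0.185,-0.097,0,0,0,1,0.063,0.196,-0.097,0,0,0,1]

```text
time: 9.8
eef_pos: [0.6428, 0.2259, 0.1191]
ee_rot: [-3.141, -0.0, 1.377]
contact_force: [-0.8, -0.1, -0.3]
opening: 0.315
```

>>> carry_out:
  rows: [0,0,0,0,0,0,1,0,0,0,0,0,0,1,0,0,0,0,0,0,1]

```text
time: 10.1
eef_pos: [0.639, 0.2261, 0.1193]
ee_rot: [-3.139, 0.0, 1.378]
contact_force: [0.2, -0.3, -0.5]
opening: 0.316
```

```bash
python3 plan.py .641 .2259 .038 79
```

```text
t 10.1 pos [0.639  0.2261 0.1193] rpy [-1.7983e+02  2.0000e-02  7.8960e+01] F [ 0.2 -0.3 -0.5] op 0.316 q [0.17 0.41 1.55 0.   1.18 0.37]
[0.0003 0.0022 0.0813] [-0.17  0.02 -0.04]
```

>>> carry_out:
  rows: [0,0.001,0.03,0,0,0,1,0,0.001,0.055,0,0,0,1,0,0.001,0.07,0,0,0,1,0,0.001,0.078,0,0,0,1,0,0.001,0.081,0,0,0,1,0,0.001,0.081,0,0,0,1,0,0.001,0.081,0,0,0,1]

```text
time: 10.8
eef_pos: [0.6419, 0.2261, 0.04]
ee_rot: [3.141, -0.001, 1.378]
contact_force: [0.6, 0.0, -0.7]
opening: 0.318
```

```bash
python3 plan.py .641 .2259 .0356 79
```

```text
t 10.8 pos [0.6419 0.2261 0.04  ] rpy [ 1.7999e+02 -4.0000e-02  7.8940e+01] F [ 0.6  0.  -0.7] op 0.318 q [0.17 0.52 1.57 0.   1.06 0.36]
[-0.0003 -0.0008  0.0044] [ 0.01 -0.04 -0.06]
```

>>> carry_out:
  rows: [0,-0.001,0.002,0,0,0,1,0,-0.001,0.003,0,0,0,1,0,-0.001,0.004,0,0,0,1,0,-0.001,0.0045,0,0,0,1,0,-0.001,0.0045,0,0,0,1]

```text
time: 11.3
eef_pos: [0.6403, 0.2262, 0.0356]
ee_rot: [-3.14, 0.0, 1.378]
contact_force: [-3.1, -0.8, 6.0]
opening: 0.32
```

>>> carry_out:
  rows: [0,0,0,0,0,0,0.2,0,0,0,0,0,0,0,0,0,0,0,0,0,0,0,0,-0.005,0,0,0,0,0,0,-0.03,0,0,0,0,0,0,-0.06,0,0,0,0,0,0,-0.085,0,0,0,0,0,0,-0.085,0,0,0,0]

```text
time: 12.1
eef_pos: [0.6431, 0.2266, 0.1242]
ee_rot: [3.135, -0.003, 1.378]
contact_force: [-0.1, 0.4, -0.0]
opening: 0.5
```

```bash
python3 plan.py .45 .0955 .12 79
```

```text
t 12.1 pos [0.6431 0.2266 0.1242] rpy [179.64  -0.18  78.94] F [-0.1  0.4 -0. ] op 0.5 q [0.17 0.41 1.54 0.   1.18 0.37]
[-0.1657 -0.1643  0.0027] [ 0.36 -0.18 -0.06]
```

>>> carry_out:
  rows: [-0.035,-0.035,0,0,0,0,0,-0.07,-0.07,0,0,0,0,0,-0.105,-0.105,0,0,0,0,0,-0.14,-0.14,0,0,0,0,0,-0.16,-0.16,0,0,0,0,0,-0.166,-0.164,0.002,0,0,0,0,-0.166,-0.164,0.002,0,0,0,0,-0.166,-0.164,0.002,0,0,0,0]

```text
time: 12.9
eef_pos: [0.4484, 0.0949, 0.1175]
ee_rot: [-3.14, -0.0, 1.378]
contact_force: [0.2, -0.2, 0.1]
opening: 0.504
```

>>> carry_out:
  rows: [0,0,0,0,0,0,0,0,0,0,0,0,0,0,0,0,0,0,0,0,0]

```text
time: 13.2
eef_pos: [0.4479, 0.0949, 0.1174]
ee_rot: [-3.14, -0.0, 1.378]
contact_force: [0.1, -0.7, -0.2]
opening: 0.499
```

```bash
python3 plan.py .45 .0955 .026 79
```

```text
t 13.2 pos [0.4479 0.0949 0.1174] rpy [-179.9    -0.     78.98] F [ 0.1 -0.7 -0.2] op 0.499 q [-0.04 -0.08  2.12  0.    1.11  0.15]
[0.001  0.0022 0.0914] [-0.1  -0.   -0.02]
```

>>> carry_out:
  rows: [0.001,0.002,0.03,0,0,0,0,0.001,0.002,0.06,0,0,0,0,0.001,0.002,0.08,0,0,0,0,0.001,0.002,0.088,0,0,0,0,0.001,0.002,0.091,0,0,0,0,0.001,0.002,0.091,0,0,0,0,0.001,0.002,0.091,0,0,0,0,0.001,0.002,0.091,0,0,0,1]

```text
time: 14.0
eef_pos: [0.4503, 0.0952, 0.0275]
ee_rot: [3.141, -0.0, 1.378]
contact_force: [0.1, 0.3, -0.5]
opening: 0.444
```

>>> carry_out:
  rows: [0,0,0,0,0,0,1,0,0,0,0,0,0,1,0,0,0,0,0,0,1,0,0,0,0,0,0,1]

```text
time: 14.4
eef_pos: [0.4499, 0.0952, 0.0269]
ee_rot: [-3.141, -0.0, 1.378]
contact_force: [0.1, 0.1, 2.8]
opening: 0.315
```

```bash
python3 plan.py .6268 .1523 .12 79
```

```text
t 14.4 pos [0.4499 0.0952 0.0269] rpy [-1.7996e+02 -1.0000e-02  7.8940e+01] F [0.1 0.1 2.8] op 0.315 q [-0.04  0.09  2.14  0.    0.91  0.15]
[ 0.09    0.1626 -0.0932] [-0.04 -0.01 -0.06]
```

>>> carry_out:
  rows: [0,0,-0.03,0,0,0,1,0,0,-0.07,0,0,0,1,0.015,0.03,-0.093,0,0,0,1,0.035,0.065,-0.093,0,0,0,1,0.055,0.1,-0.093,0,0,0,1,0.075,0.135,-0.093,0,0,0,1,0.086,0.155,-0.093,0,0,0,1,0.09,0.162,-0.093,0,0,0,1]

```text
time: 15.2
eef_pos: [0.6271, 0.1529, 0.1185]
ee_rot: [-3.14, 0.0, 1.378]
contact_force: [-1.3, -0.5, -0.5]
opening: 0.315
```

>>> carry_out:
  rows: [0,0,0,0,0,0,1,0,0,0,0,0,0,1,0,0,0,0,0,0,1,0,0,0,0,0,0,1]

```text
time: 15.6
eef_pos: [0.625, 0.1522, 0.1193]
ee_rot: [-3.14, 0.0, 1.378]
contact_force: [0.2, 0.0, -0.1]
opening: 0.315
```

```bash
python3 plan.py .6268 .1523 .042 79
```

```text
t 15.6 pos [0.625  0.1522 0.1193] rpy [-1.7989e+02  1.0000e-02  7.8930e+01] F [ 0.2  0.  -0.1] op 0.315 q [0.06 0.34 1.65 0.   1.16 0.26]
[0.0005 0.0019 0.0773] [-0.11  0.01 -0.07]
```

>>> carry_out:
  rows: [0,0.001,0.03,0,0,0,1,0,0.001,0.055,0,0,0,1,0,0.001,0.068,0,0,0,1,0,0.001,0.075,0,0,0,1,0,0.001,0.077,0,0,0,1,0,0.001,0.077,0,0,0,1,0,0.001,0.077,0,0,0,1,0,0.001,0.077,0,0,0,1]

```text
time: 16.4
eef_pos: [0.6274, 0.1523, 0.0433]
ee_rot: [3.142, -0.0, 1.378]
contact_force: [-0.6, -0.8, -0.4]
opening: 0.315
```

```bash
python3 plan.py .6268 .1523 .0389 79
```

```text
t 16.4 pos [0.6274 0.1523 0.0433] rpy [ 1.800e+02 -3.000e-02  7.894e+01] F [-0.6 -0.8 -0.4] op 0.315 q [0.06 0.45 1.66 0.   1.03 0.26]
[-0.0002 -0.0005  0.0044] [ 0.   -0.03 -0.06]
```

>>> carry_out:
  rows: [0,-0.0005,0.002,0,0,0,1,0,-0.0005,0.003,0,0,0,1,0,-0.0005,0.004,0,0,0,1,0,-0.0005,0.0045,0,0,0,1,0,-0.0005,0.0045,0,0,0,1]

```text
time: 16.9
eef_pos: [0.6262, 0.1524, 0.0389]
ee_rot: [-3.139, 0.0, 1.378]
contact_force: [-4.0, -0.6, 7.0]
opening: 0.318
```

>>> carry_out:
  rows: [0,0,0,0,0,0,0.2,0,0,0,0,0,0,0,0,0,0,0,0,0,0,0,0,-0.005,0,0,0,0,0,0,-0.03,0,0,0,0,0,0,-0.06,0,0,0,0,0,0,-0.09,0,0,0,0,0,0,-0.09,0,0,0,0]

```text
time: 17.7
eef_pos: [0.6296, 0.1526, 0.1332]
ee_rot: [3.134, -0.003, 1.378]
contact_force: [0.4, -0.2, 1.0]
opening: 0.502
```

```bash
python3 plan.py .4557 .331 .13 47
```

```text
t 17.7 pos [0.6296 0.1526 0.1332] rpy [ 1.7957e+02 -1.4000e-01  7.8940e+01] F [ 0.4 -0.2  1. ] op 0.502 q [0.06 0.33 1.63 0.   1.17 0.26]
[ 0.1417 -0.2049  0.0021] [ 0.38 -0.26 31.94]
```

>>> carry_out:
  rows: [0.025,-0.035,0,0,0,6,0,0.05,-0.07,0,0,0,12,0,0.075,-0.105,0,0,0,18,0,0.1,-0.14,0,0,0,24,0,0.125,-0.175,0,0,0,30,0,0.137,-0.198,0,0,0,32,0,0.142,-0.205,0.002,0,0,32,0,0.142,-0.205,0.002,0,0,32,0]

```text
time: 18.5
eef_pos: [0.4514, 0.3312, 0.125]
ee_rot: [-3.14, 0.002, 0.822]
contact_force: [-0.2, -0.1, 0.5]
opening: 0.498
```

>>> carry_out:
  rows: [0,0,0,0,0,0,0,0,0,0,0,0,0,0,0,0,0,0,0,0,0]

```text
time: 18.8
eef_pos: [0.4533, 0.3303, 0.126]
ee_rot: [-3.14, 0.001, 0.818]
contact_force: [0.1, 0.2, 1.0]
opening: 0.5
```

```bash
python3 plan.py .4557 .331 .03 47; python3 - <<'E'
from h import *
a=r.get_image("side");b=r.get_image("top")
cv2.imwrite("pics/p5.png",np.hstack([cv2.resize(a[120:270,170:370],(533,400),interpolation=2),cv2.resize(b[140:280,180:270],(257,400),interpolation=2)]))
E
```

```text
t 18.8 pos [0.4533 0.3303 0.126 ] rpy [-1.7992e+02  5.0000e-02  4.6850e+01] F [0.1 0.2 1. ] op 0.5 q [0.43 0.15 1.86 0.   1.13 1.18]
[0.0022 0.0014 0.096 ] [-0.08  0.05 -0.15]
```

View pics/p5.png

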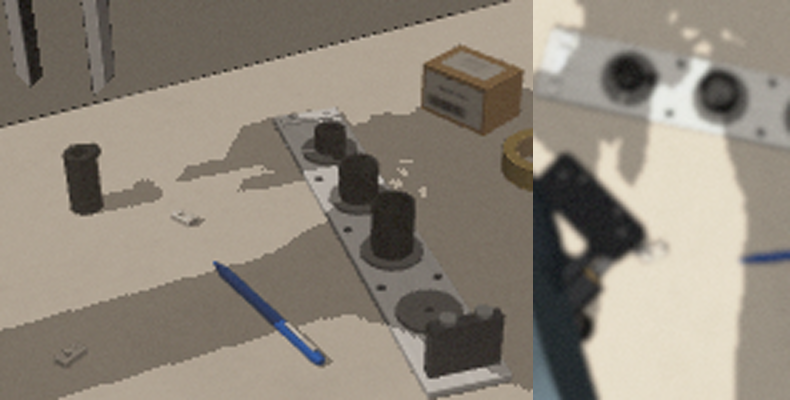

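Three parts stand centred on their pads, and the tall one at (83,180) is untouched. Now gripping it.

>>> carry_out:
  rows: [0.002,0.001,0.03,0,0,0,0,0.002,0.001,0.06,0,0,0,0,0.002,0.001,0.082,0,0,0,0,0.002,0.001,0.092,0,0,0,0,0.002,0.001,0.096,0,0,0,0,0.002,0.001,0.096,0,0,0,0,0.002,0.001,0.096,0,0,0,0,0.002,0.001,0.096,0,0,0,1]

```text
time: 19.7
eef_pos: [0.4552, 0.3323, 0.0313]
ee_rot: [-3.141, -0.001, 0.819]
contact_force: [0.8, -0.7, 0.6]
opening: 0.448
```

>>> carry_out:
  rows: [0,0,0,0,0,0,1,0,0,0,0,0,0,1,0,0,0,0,0,0,1,0,0,0,0,0,0,1]

```text
time: 20.1
eef_pos: [0.4546, 0.332, 0.0305]
ee_rot: [-3.14, 0.0, 0.819]
contact_force: [0.9, -0.4, 2.6]
opening: 0.263
```

```bash
python3 plan.py .6125 .0786 .13 79 .5 .2 .13 79
```

```text
t 20.1 pos [0.4546 0.332  0.0305] rpy [-1.7994e+02  1.0000e-02  4.6940e+01] F [ 0.9 -0.4  2.6] op 0.263 q [0.43 0.3  1.88 0.   0.96 1.18]
[-0.0774  0.2882 -0.0998] [-7.000e-02 -1.000e-02 -3.206e+01]
[-0.0655  0.1231 -0.0996] [-7.000e-02 -1.000e-02 -3.206e+01]
```

>>> carry_out:
  rows: [0,0,-0.03,0,0,0,1,0,0,-0.07,0,0,0,1,-0.015,0.03,-0.1,0,0,-6,1,-0.03,0.065,-0.1,0,0,-14,1,-0.05,0.1,-0.1,0,0,-22,1,-0.063,0.135,-0.1,0,0,-28,1,-0.068,0.17,-0.1,0,0,-32,1,-0.07,0.205,-0.1,0,0,-32,1]

```text
time: 20.9
eef_pos: [0.5565, 0.1392, 0.1294]
ee_rot: [-3.139, 0.0, 1.378]
contact_force: [0.2, 0.7, -1.0]
opening: 0.263
```

>>> carry_out:
  rows: [0,0,0,0,0,0,1,0,0,0,0,0,0,1]

```text
time: 21.1
eef_pos: [0.5561, 0.1404, 0.1292]
ee_rot: [-3.139, -0.0, 1.376]
contact_force: [-0.2, -0.0, -0.9]
opening: 0.267
```

```bash
python3 plan.py .6125 .0786 .13 79
```

```text
t 21.1 pos [0.5561 0.1404 0.1292] rpy [-179.82   -0.     78.86] F [-0.2 -0.  -0.9] op 0.267 q [0.05 0.18 1.82 0.   1.15 0.24]
[-0.0498  0.0672 -0.001 ] [-0.18 -0.   -0.14]
```

>>> carry_out:
  rows: [-0.02,0.027,0,0,0,0,1,-0.04,0.052,0,0,0,0,1,-0.047,0.064,0,0,0,0,1,-0.05,0.067,0,0,0,0,1,-0.05,0.067,0,0,0,0,1,-0.05,0.067,0,0,0,0,1,-0.05,0.067,0,0,0,0,1,-0.05,0.067,0,0,0,0,1]

```text
time: 21.9
eef_pos: [0.6121, 0.0795, 0.1297]
ee_rot: [-3.14, -0.0, 1.379]
contact_force: [0.6, -0.3, -0.7]
opening: 0.259
```

```bash
python3 plan.py .6125 .0786 .046 79
```

```text
t 21.9 pos [0.6121 0.0795 0.1297] rpy [-179.89   -0.     78.99] F [ 0.6 -0.3 -0.7] op 0.259 q [-0.05  0.27  1.71  0.    1.16  0.14]
[-0.0008  0.0007  0.0837] [-0.11 -0.   -0.01]
```

>>> carry_out:
  rows: [-0.001,0,0.03,0,0,0,1,-0.001,0,0.055,0,0,0,1,-0.001,0,0.072,0,0,0,1,-0.001,0,0.08,0,0,0,1,-0.001,0,0.083,0,0,0,1,-0.001,0,0.083,0,0,0,1,-0.001,0,0.083,0,0,0,1,-0.001,0,0.083,0,0,0,1]

```text
time: 22.7
eef_pos: [0.6131, 0.0778, 0.0478]
ee_rot: [3.141, -0.0, 1.378]
contact_force: [0.1, 0.3, -0.1]
opening: 0.266
```

```bash
python3 plan.py .6125 .0786 .0425 79; python3 - <<'E'
from h import *
a=r.get_image("side")
cv2.imwrite("pics/p6.png",cv2.resize(a[130:280,250:400],(600,600),interpolation=2))
E
```

```text
t 22.7 pos [0.6131 0.0778 0.0478] rpy [ 1.7999e+02 -2.0000e-02  7.8940e+01] F [ 0.1  0.3 -0.1] op 0.266 q [-0.06  0.38  1.74  0.    1.02  0.14]
[ 0.0007 -0.0007  0.0053] [ 0.01 -0.02 -0.06]
```

View pics/p6.png

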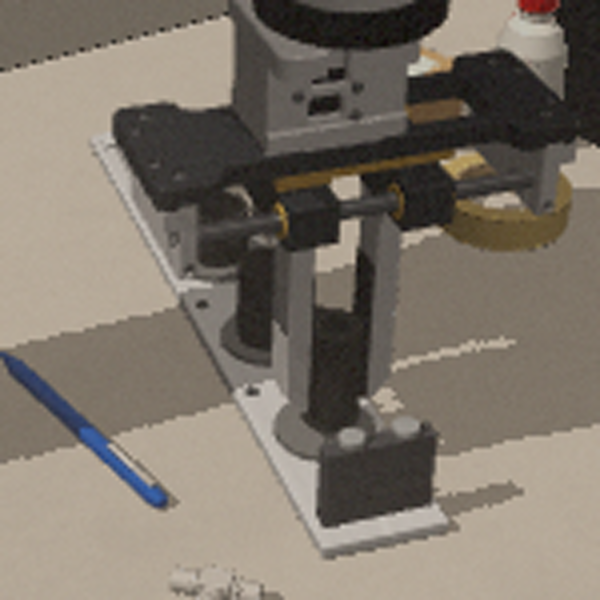

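The tall holder hangs upright just above the pad by the end stop. Lowering and releasing.

>>> carry_out:
  rows: [0.0005,-0.0005,0.002,0,0,0,1,0.0005,-0.0005,0.004,0,0,0,1,0.0005,-0.0005,0.005,0,0,0,1,0.0005,-0.0005,0.0055,0,0,0,1,0.0005,-0.0005,0.0055,0,0,0,1]

```text
time: 23.25
eef_pos: [0.612, 0.0785, 0.0425]
ee_rot: [-3.139, 0.0, 1.378]
contact_force: [-4.8, -0.3, 8.7]
opening: 0.262
```

>>> carry_out:
  rows: [0,0,0,0,0,0,0.3,0,0,0,0,0,0,0.05,0,0,0,0,0,0,0.05,0,0,-0.005,0,0,0,0.05,0,0,-0.03,0,0,0,0.05,0,0,-0.06,0,0,0,0.05,0,0,-0.1,0,0,0,0,0,0,-0.13,0,0,0,0]

```text
time: 24.05
eef_pos: [0.6126, 0.0783, 0.1739]
ee_rot: [3.141, -0.0, 1.378]
contact_force: [0.3, -0.6, -0.1]
opening: 0.497
```

```bash
python3 plan.py .42 -.1 .22 79
```

```text
t 24.05 pos [0.6126 0.0783 0.1739] rpy [ 1.7998e+02 -2.0000e-02  7.8940e+01] F [ 0.3 -0.6 -0.1] op 0.497 q [-0.06  0.22  1.68  0.    1.24  0.14]
[-0.212  -0.1548 -0.0463] [ 0.02 -0.02 -0.06]
```

Retreat toward the start side and check from both cameras.

>>> carry_out:
  rows: [-0.03,-0.02,-0.04,0,0,0,0,-0.07,-0.05,-0.046,0,0,0,0,-0.11,-0.08,-0.046,0,0,0,0,-0.15,-0.11,-0.046,0,0,0,0,-0.19,-0.14,-0.046,0,0,0,0,-0.23,-0.155,-0.046,0,0,0,0,-0.27,-0.155,-0.046,0,0,0,0,-0.3,-0.155,-0.046,0,0,0,0]

```text
time: 24.85
eef_pos: [0.4015, -0.1882, 0.2181]
ee_rot: [-3.141, 0.001, 1.376]
contact_force: [0.7, -1.3, 0.5]
opening: 0.5
```

>>> carry_out:
  rows: [-0.04,0,0,0,0,0,0,-0.08,0,0,0,0,0,0,-0.12,0,0,0,0,0,0,-0.12,0,0,0,0,0,0,-0.12,0,0,0,0,0,0]

```text
time: 25.35
eef_pos: [0.3792, -0.3043, 0.2174]
ee_rot: [-3.14, -0.001, 1.376]
contact_force: [-0.9, 0.2, -0.5]
opening: 0.5
```

```bash
python3 plan.py; python3 - <<'E'
from fit import *
im={n:r.get_image(n) for n in("top","side")}
for n in im: cv2.imwrite(f"pics/{n}_end.png",im[n])
cv2.imwrite("pics/p7.png",np.hstack([cv2.resize(im["side"][150:270,260:380],(400,400),interpolation=2),cv2.resize(im["top"][135:215,190:350],(400,200),interpolation=2).repeat(1,0) if 0 else cv2.resize(im["top"][120:220,240:340],(400,400),interpolation=2)]))
for k,p,a in(("sholder",(.6552,.2996),-1.76),("short",(.641,.2259),0),("long",(.6268,.1523),0),("tall",(.6125,.0786),1.38)):
    for n,t in(("top",75),("side",65)):
        q=p+((a,) if KIND[k][2] else ());x,f,A=fitpart(im,KIND[k],q,z0=.012,thr=t,views=(n,),sz=44)
        print(k,n,"offset mm",((x[:2]-p)*1e3).round(1),round(float(f)),A)
E
```

```text
t 25.35 pos [ 0.3792 -0.3043  0.2174] rpy [-1.7989e+02 -4.0000e-02  7.8850e+01] F [-0.9  0.2 -0.5] op 0.5 q [-0.91 -0.14  1.97 -0.    1.31 -0.71]
sholder top offset mm [ 0.7 -2.6] 24 {'top': np.float32(141.0)}
sholder side offset mm [ 41.2 145. ] 292 {'side': np.float32(292.0)}
short top offset mm [-1.8 -0.9] 28 {'top': np.float32(162.0)}
short side offset mm [ -6.3 -45.4] 428 {'side': np.float32(707.0)}
long top offset mm [-2.5 -2.4] 21 {'top': np.float32(208.0)}
long side offset mm [ -0.9 -29.3] 564 {'side': np.float32(949.0)}
tall top offset mm [-4.2  1.6] 39 {'top': np.float32(204.0)}
tall side offset mm [21.5 -5.1] 700 {'side': np.float32(1082.0)}
```

View pics/p7.png

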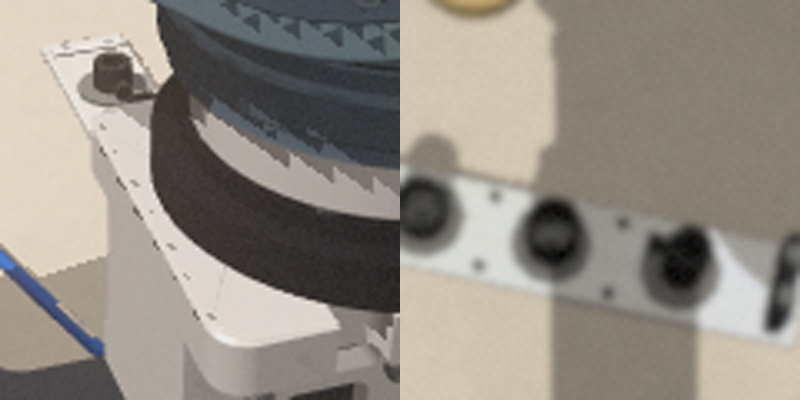

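The top view shows the row in order. The arm blocks the side view, so I'll back it off further.

>>> carry_out:
  rows: [-0.04,-0.02,0,0,0,0,0,-0.08,-0.04,0,0,0,0,0,-0.12,-0.06,0,0,0,0,0,-0.16,-0.08,0,0,0,0,0,-0.2,-0.1,0,0,0,0,0,-0.24,-0.12,0,0,0,0,0,-0.28,-0.14,0,0,0,0,0,-0.32,-0.15,0,0,0,0,0]

```text
time: 26.25
eef_pos: [0.1705, -0.5897, 0.218]
ee_rot: [-3.14, 0.0, 1.379]
contact_force: [0.6, -0.6, 0.5]
opening: 0.498
```

```bash
cat > chk.py <<'E'
from fit import *
im={n:r.get_image(n) for n in("top","side")}
cv2.imwrite("pics/p8.png",np.hstack([cv2.resize(im["side"][150:270,260:380],(400,400),interpolation=2),cv2.resize(im["top"][140:220,190:350],(400,200),interpolation=2).repeat(2,0)]))
P=dict(sholder=(.6552,.2996),short=(.641,.2259),long=(.6268,.1523),tall=(.6125,.0786))
for k,p in P.items():
    for n,ts in(("top",(60,70,80)),("side",(45,55,65))):
        for t in ts:
            q=p+((dict(sholder=-1.76,tall=1.38)[k],) if KIND[k][2] else ());x,f,A=fitpart(im,KIND[k],q,z0=.012,thr=t,views=(n,),sz=36)
            print(k,n,t,"offset mm",((x[:2]-p)*1e3).round(1),round(float(f)),A[n])
E
python3 chk.py
```

```text
sholder top 60 offset mm [ 0.4 -2.6] 33 114.0
sholder top 70 offset mm [ 0.6 -2.4] 24 132.0
sholder top 80 offset mm [ 0.6 -2.1] 26 151.0
sholder side 45 offset mm [ 26.1 147.9] 2 2.0
sholder side 55 offset mm [ -9.6 -18.4] 200 214.0
sholder side 65 offset mm [-1.1 -1.9] 181 297.0
short top 60 offset mm [-0.9 -0.6] 48 139.0
short top 70 offset mm [-1.8 -0.8] 27 162.0
short top 80 offset mm [-1.5 -0.5] 22 170.0
short side 45 offset mm [ 24.6 144.2] 7 7.0
short side 55 offset mm [-0.6  1.7] 264 447.0
short side 65 offset mm [-0.9  1.5] 289 524.0
long top 60 offset mm [-1.1 -0.2] 48 158.0
long top 70 offset mm [-1.2 -1. ] 34 172.0
long top 80 offset mm [-1.3 -0.7] 23 188.0
long side 45 offset mm [ 46.1 112.9] 7 7.0
long side 55 offset mm [-0.   1.2] 174 464.0
long side 65 offset mm [-0.8  0.9] 273 617.0
tall top 60 offset mm [-1.3  0.4] 55 135.0
tall top 70 offset mm [-0.8 -1. ] 43 148.0
tall top 80 offset mm [-1.7 -0.1] 34 164.0
tall side 45 offset mm [45.9 99.1] 31 31.0
tall side 55 offset mm [-0.5 -0.4] 138 286.0
tall side 65 offset mm [0.5 2. ] 133 509.0
```

View pics/p8.png

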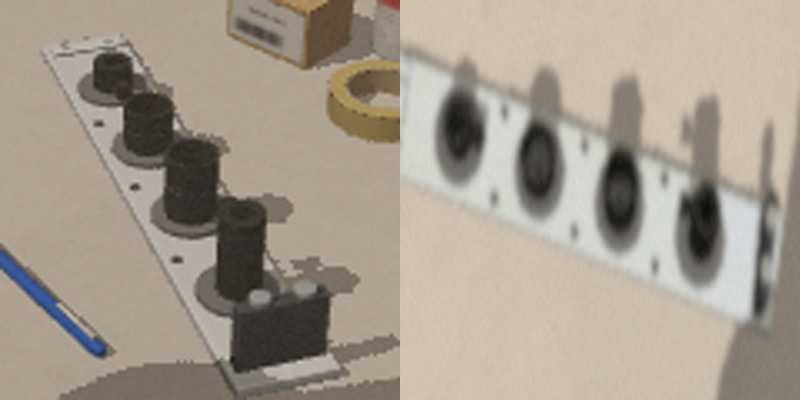

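All four stand upright in falling height away from the end stop, each with an even rim of pad visible around it. Handing in.

```bash
python3 -c "
from station import r
print(r.close_job())"
```

```text
the job is handed in; nothing more can be done
None
```

All four parts are standing upright on the rail pads in the order you asked. From the end stop outward they are the tall post holder, the long lens tube, the short lens tube and the short post holder. The job is handed in at about 26 s of robot time, with the arm backed off and touching nothing. No wrist force I read went above about 10 N.

**Centring:** The final top-camera fits put every part within about 3 mm of its pad centre. The short post holder reads the most off, at about 2.5 mm along the rail, and the other three are within about 2 mm. I left the short post holder as it was rather than risk disturbing it.

**Checks that failed or disagreed:** The side-camera fits at the end were unreliable, because neighbouring parts and the dark pads merged in the silhouettes. Some of their readings were plainly wrong. To the eye, the side picture shows all four upright on their pads in the right order.

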